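Poise the price stamp over a tin locked in the pricing jig

ROBOT

A 6-joint arm with a two-finger parallel gripper is mounted at the origin on a cart in front of the work surface, level with it; the furniture and walls round the work are solid. World frame = base frame: x ahead of the robot, y to its left, z up, the work surface at z = 0. Lengths are in m, angles in rad, forces in N, time in s.
With the tool pointing down it reaches from about 0.375 to 0.9 m from the base axis. Payload 3.1 kg.
Tool frame: the origin (TCP) lies between the finger pads; the fingertips stand manip.finger_overhang ahead of it and the grasp point (between the pads) lies 5 mm behind it (manip.finger_overhang is the distance from the TCP to the fingertips, in m); z points along the fingers, y is the line along which they close (so a half turn about z gives the same grasp; the last joint's range is limited). The gripper opens to 85 mm and grips with 20 to 120 N. Pads are 22 mm wide; open, the fingers measure 114 mm over their backs; the gripper's body (76 mm by 85 mm) begins 54 mm behind the grasp point. The pads swing forward as they close: fully open they stand 13 mm farther back than shut.
Start: joints at [-1.383, 0.527, 1.433, -0, 1.181, -0.178], TCP at [0.224, -0.584, 0.245] pointing down, gripper open.
Joint ranges: [-3.08, 3.08], [-0.75, 2.2], [0.22, 2.44], [-1.43, 4.57], [0, 2.65], [-2.85, 2.85]. Speed limits (rad/s): [2.79, 2.79, 3.14, 3.14, 3.14, 3.14].

INTERFACE

Orientations are given as a unit quaternion [x, y, z, w].
In Python, from station import manip gives the robot as it stands.
- The arm moves only by the tool drive_tool, never from a script. Its argument "plan" is a list of rows, each a list of 7 numbers: the shift along the tool's x, y, z in m, then the turn, a rotation vector about the tool's x, y, z in degrees, then the opening, from -1 (shut) to 1 (fully open). In form: [[x, y, z, wx, wy, wz, gripper], ...]. A call has 1 to 10 rows; each row shifts and turns the commanded pose from where the row before left it, along the tool's axes as they then stand; what a row does not reach is not made up. A row lasts 1/10 s, in which the tool goes at most 50 mm and 8.59 degrees, less where a joint would pass 70% of its speed; a pose out of reach is approached as far as the arm can. A call is refused whole if a number of a shift passes 0.05 or a number of a turn 8.59, either way. A call with a gripper value outside its range is refused whole. The fingers move at their own pace and stop on an object; "newtons" is the grip in N (left out, the last holds). Time passes only in rows, so rows that do not move let the fingers close. It gives the time, the measured TCP pose, the force, the opening and the grip force at its end, in the units of the state.
- manip.sense(): the state, without advancing time (a new reading comes with each control period).
- manip.snapshot(name): name is "side" or "top" or "wrist"; returns a dict with "image" (480x640x3 uint8, red, green, blue), "z_map" (480x640 float32, m along the optical axis (not along the pixel's ray), 0 where there is no reading), "fov_y" (degrees; the focal length in pixels is half the picture's height over the tangent of half this angle, whatever the lens; pixels are square), "cx", "cy" (the principal point, pixels), "k1" (the pictures are not rectified: a ray, as slopes to the right and down, at radius r is drawn at 1 + k1 r^2 times it, then the intrinsics apply), "extrinsics" (4x4, takes a point from camera to world coordinates); the wrist camera has in their place "mount" (4x4, takes a point from camera to tool coordinates, whose origin is the TCP and whose axes are the flange's). Camera axes: x right, y up, looking along -z (the intrinsics and any distortion apply to the point x, -y, -z); pixel columns grow to the right and rows downward; lengths in m; the calibration is good to about 2 mm. A picture is of the moment at which its call begins: read the wrist's pose just before it.
- manip.sign_off(): hands the job in; it is judged then, once.
The state is a dict: "t": time; "q": joint angles; "qd": joint speeds; "tau": joint torques, N m; "tcp_pos": TCP position; "tool_rot": TCP orientation; "force": force on the tool from outside, world axes, zero at the start; "ft_torque": the same for the moment, N m; "finger_gap": opening from 0.0 (shut) to 1.0 (fully open); "gripper_force": force on a finger pad.
Only numpy, scipy, OpenCV 4.12 (cv2) and the standard library are available. Lean on these libraries where they do the work, as an engineer would, in place of code of your own. Each camera call takes 0.05 s, during which the arm holds its last target. There are 200 camera calls.

TASK

Make the mint tin ready for pricing: push the jig's carriage, which has the red grip, fully home against the end stop, then swing the yellow latch all the way across behind the grip to lock it. Then pick up the price stamp, carry it over the tray of goods, and finish while still holding it upright and still, centred over the blank white label with its long side along the label's long side, about a centimetre above it and never having touched it or the jig. Leave the goods in the tray and the other things on the table where they are.

Things in the scene. Friction and masses are not known exactly. Their poses are not given: they have to be found in the camera images.
- jig: Fixed aluminium pricing jig on the table, 104 x 260 mm base plate 10 mm thick with a dark steel rail (top 20 mm above the table) along both long sides and a dark end stop at its +y end. Origin at the centre of its underside, on the table. Its long side is its y axis; the carriage slides along its +y to the stop.
- carriage (a joint): Slide of the grey carriage in the jig along the jig's +y, in m: 0 fully out, 0.070 fully home against its end. About 1.5 N of friction, stays where it is left. A flat closed mint tin (65 x 102 x 20 mm) is fixed in the carriage.
- carriage_grip (a point): Point in the middle of the carriage's red upright grip, 11 mm below its top (top 55 mm above the table, underside at 19 mm). The grip is a block 30 mm along the jig's x, 12 mm along the jig's y and 36 mm tall, at the -y end of the carriage, with 8 mm free between it and the tin. It moves with the carriage.
- latch (a joint): Hinge of the yellow latch on the jig, rad, about the vertical through point latch_pivot: at 0 the blade points along the jig's -y, lying over the rail; it grows counter-clockwise seen from above, to 1.571 where the blade lies across the jig along its +x, behind the red grip (locked; with the carriage out, the blade would hit the grip). About 0.03 N m of friction, stays where it is left.
- latch_peg (a point): Top centre of the upright round yellow peg on the latch: 12 mm diameter, 29 mm tall above the blade, its top 57.5 mm above the table and its foot at 28.5 mm. 34 mm from the pivot axis. The blade is 14 mm wide and 7 mm thick and ends 85 mm from the pivot axis.
- latch_pivot (a point): Point on the latch's vertical hinge axis, on the jig, at the height of the blade's top (28.5 mm above the table).
- label (a point): Centre of the upper face of the blank white label (46 x 72 mm, red corner marks) on the tin in the carriage, 40 mm above the table; its y axis is the label's long side, parallel to the jig's y. It moves with the carriage.
- price_stamp: Wooden price stamp standing on the table, 0.06 kg: block 33 x 58 mm and 26 mm tall (long side along its y), with a narrow neck (18 mm) from 26 to 44 mm and a round turned knob about 26 mm in diameter from 44 to 76 mm. Origin at the centre of its underside (stamping face), z up.
- tray: Fixed wooden display tray, 195 mm (its x) x 90 mm (its y), walls 22 mm high, between stamp and jig, origin at the centre of its underside. Three goods stand in it in a row along its x, in any order; the tallest reaches 126 mm above the table. Behind its far (+x) end stands a tall red ball dispenser (x above 0.60 m, y -0.10 to 0.08 m): keep the gripper clear of it.
- mint_box_red: Red carton standing in the tray, 49 x 73 x 122 mm, on the tray's 4 mm floor. Origin at the centre of its underside. Leave alone.
- mint_box_brown: Brown carton standing in the tray, 55 x 63 x 102 mm. Origin at the centre of its underside. Leave alone.
- green_jar: Sprinkle jar with green lid standing in the tray, 46 mm diameter, 96 mm tall. Origin at the centre of its underside. Leave alone.
- choc_bar: Brown chocolate bar lying on the table, 58 x 149 x 13 mm, origin under its centre. Leave alone.
- tape_roll: Roll of tan tape, 93 mm diameter, 48 mm tall, origin under its centre. Leave alone.
- marker: Black marker pen lying on the table, 131 x 16 x 16 mm, origin under its centre. Leave alone.
- lollipop: Swirl lollipop lying on the table, 157 x 72 x 21 mm, origin under its centre. Leave alone.
Things that resemble listed ones, but are neither listed nor needed, are in the scene too. Leave any purple look-alike of the price_stamp alone.

How it is judged:
On the way, in this order (a step that is already met when the one before it is completed fails the run):
1. the carriage is fully home (within 4 mm) while the latch is still open (value of joint carriage above 0.066 m and value of joint latch below 0.8 rad), for 0.2 s.
2. the latch is swung across (beyond 1.4 rad), carriage still home (value of joint carriage above 0.066 m and value of joint latch above 1.4 rad), for 0.2 s.
3. the stamp is carried above the tray of goods, its underside more than 110 mm above the table (all of step 2 and y of price_stamp in the frame of tray between -0.04 and 0.04 m and x of price_stamp in the frame of tray between -0.11 and 0.11 m and height (world z) of price_stamp above 0.11 m), for 0.05 s.
At the end, for the whole second after the job is handed in: The stamp is held still and upright (0.12 rad), centre within 8 mm of the label's, underside 3 to 20 mm above it, long sides within 0.14 rad, not touching the jig; the carriage is home (over 66 mm) and the latch across (over 1.4 rad) (all of step 2 and horizontal distance between price_stamp and label below 0.008 m and z of price_stamp in the frame of label between 0.003 and 0.02 m and angle between the y axis of price_stamp and the y axis of label, either way round below 0.14 rad and angle between price_stamp's own z axis and vertical below 0.12 rad and contact force between the fingers and price_stamp above 1 N and contact force between price_stamp and jig below 0.2 N and linear speed of price_stamp below 0.02 m/s); the arm keeps its last pose, push and grip.
It fails at once if the stamp touches the label, the tin or the jig (contact force between price_stamp and jig above 0.5 N).
It fails at once if something that should be left alone is moved more than 20 mm (distance of any of mint_box_red, mint_box_brown, green_jar, choc_bar, tape_roll, marker, lollipop from where it was at the start of the episode above 0.02 m).
It fails at once if goods in the tray are tipped (angle between any of mint_box_red, mint_box_brown, green_jar's own z axis and vertical above 0.3 rad).
It also fails if it takes over 64 s, if anything falls off the work surface, if the arm or the gripper's body presses on something with over 40 N, if the wrist force passes 120 N, or if a joint passes its speed limit or range.

## Working session

There is one attempt and no reset: what is moved stays moved. The work goes in short steps, Python scripts to look and compute and a tool call to move; the robot and the scene stay as the last step left them, time stands still between calls to the robot, and variables do not carry over. Pictures are saved under pics/ and viewed, at most 10 in all, crops included, and the job is handed in when it is done.

Besides the shell and the picture viewer there is one more tool, called after ">>>" by a JSON object that holds its "api" and its "payload". drive_tool: Moves the arm, as the interface text tells. Its arguments: {"type":"object","properties":{"plan":{"type":"array"},"newtons":{"type":"number"}},"required":["plan"]}

```bash
ls; mkdir -p pics; cat > h.py <<'E'
import numpy as np, cv2
from scipy.spatial.transform import Rotation as R
from station import manip
def snap(n):
    s=manip.sense(); d=manip.snapshot(n)
    if n=="wrist":
        T=np.eye(4);T[:3,:3]=R.from_quat(s["tool_rot"]).as_matrix();T[:3,3]=s["tcp_pos"];d["E"]=T@np.array(d["mount"])
    else: d["E"]=np.array(d["extrinsics"])
    d["f"]=240/np.tan(np.radians(d["fov_y"])/2); return d
def cam(d):
    K=np.array([[d["f"],0,d["cx"]],[0,d["f"],d["cy"]],[0,0,1.]]);return K,np.array([d["k1"],0,0,0,0.])
def rays(d,px):
    K,D=cam(d);u=cv2.undistortPoints(np.array(px,float).reshape(-1,1,2),K,D).reshape(-1,2)
    return np.c_[u[:,0],-u[:,1],-np.ones(len(u))]
def depthpts(d,px):
    r=rays(d,px);z=np.array([d["z_map"][int(round(v)),int(round(u))] for u,v in np.array(px).reshape(-1,2)])
    return (r*z[:,None])@d["E"][:3,:3].T+d["E"][:3,3]
def plane(d,px,h):
    r=rays(d,px)@d["E"][:3,:3].T;o=d["E"][:3,3];return o+r*((h-o[2])/r[:,2])[:,None]
def cloud(d):
    v,u=np.mgrid[0:480,0:640];r=rays(d,np.c_[u.ravel(),v.ravel()])
    return ((r*d["z_map"].ravel()[:,None])@d["E"][:3,:3].T+d["E"][:3,3]).reshape(480,640,3)
def save(d,p): cv2.imwrite("pics/"+p,d["image"][:,:,::-1])
E
python3 - <<'E'
from h import *
print(manip.finger_overhang,manip.sense())
for n in("top","side"):
    d=snap(n);save(d,n+"0.png");print(n,d["f"],d["cx"],d["cy"],d["k1"],d["E"].round(3).tolist())
    np.savez("pics/"+n+".npz",**{k:d[k] for k in("image","z_map","fov_y","cx","cy","k1","E","f")})
E
```

```text
pics
0.014 {'t': 0.0, 'q': array([-1.38349218e+00,  5.28489024e-01,  1.43389616e+00, -3.06280865e-05,
        1.18139263e+00, -1.78499467e-01]), 'qd': array([ 0.00098718, -0.00062923, -0.00128443,  0.0005269 , -0.00038941,
       -0.00096989]), 'tau': array([ 1.99634233e-03, -4.42337751e+01, -1.78025419e+01,  3.32165553e-05,
        8.50133831e-03,  2.88276760e-05]), 'tcp_pos': array([ 0.2234534 , -0.58295825,  0.24432149]), 'tool_rot': array([ 9.83318395e-01,  1.81889363e-01, -1.89709431e-05, -1.09250293e-03]), 'force': array([-0.38576056, -1.48995282, -0.16483558]), 'ft_torque': array([ 0.01499386, -0.01232715, -0.00678714]), 'gripper_force': 0.0, 'finger_gap': 0.9997452083458283}
top 436.5867509584404 317.05559016778733 231.92145107407524 -0.057447989365787225 [[0.027, 0.993, -0.111, 0.372], [-1.0, 0.027, -0.005, 0.011], [-0.001, 0.111, 0.994, 1.344], [0.0, 0.0, 0.0, 1.0]]
side 605.1092197927057 310.55527893363626 246.4040978140514 -0.00643640585697766 [[0.958, 0.169, -0.232, 0.167], [-0.287, 0.61, -0.739, -1.068], [0.017, 0.774, 0.632, 0.998], [0.0, 0.0, 0.0, 1.0]]
```

View pics/top0.png

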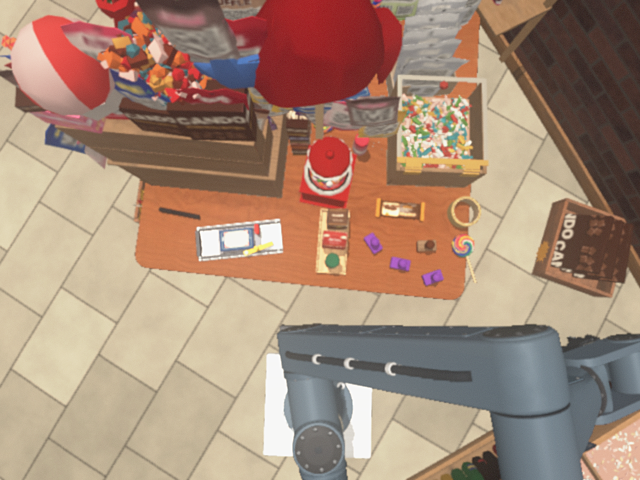

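View pics/side0.png

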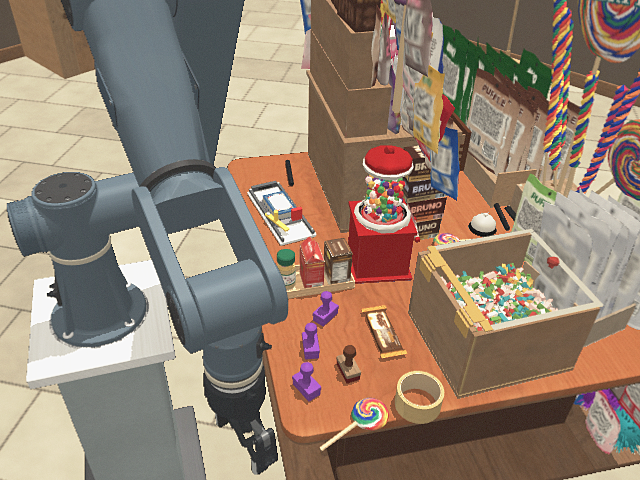

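Stamp candidates (top image): the brown wooden one at (427,246), and purple ones at (373,243), (400,264) and (432,277). I choose the brown one, which is also at (347,362) in the side view. The jig is at (240,240), with the red grip at (257,230) and the yellow latch at (258,248). I'll check both in one close crop.

```bash
python3 - <<'E'
from h import *
d=dict(np.load("pics/top.npz"));s=dict(np.load("pics/side.npz"))
def cr(d,x,y,w,h,k): return cv2.resize(d["image"][y:y+h,x:x+w,::-1],(w*k,h*k),interpolation=cv2.INTER_CUBIC)
a=cr(d,190,205,100,75,4);b=cr(d,400,215,100,75,4);c=cr(s,240,170,100,75,4);e=cr(s,310,325,100,75,4)
cv2.imwrite("pics/crop.png",np.vstack([np.hstack([a,b]),np.hstack([c,e])]))
for n,m in(("top",d),("side",s)):
    P=cloud(m);z=P[...,2];print(n)
    def show(name,mask):
        q=P[mask];print(name,len(q),q.mean(0).round(4),q.min(0).round(3),q.max(0).round(3))
    hsv=cv2.cvtColor(m["image"],cv2.COLOR_RGB2HSV)
    on=(z>.0)&(z<.14)
    jig=(P[...,0]>.25)&(P[...,0]<.55)&(P[...,1]>.05)
    H,S,V=hsv[...,0],hsv[...,1],hsv[...,2]
    show("grip",on&jig&((H<6)|(H>174))&(S>150)&(V>100)&(z>.042))
    show("yellow",on&jig&(H>22)&(H<35)&(S>120)&(z>.02))
    show("peg",on&jig&(H>22)&(H<35)&(S>120)&(z>.05))
    show("label?",on&jig&(S<40)&(V>200)&(z>.036)&(z<.045))
    st=(P[...,1]<-.2)&(P[...,1]>-.33)&(z>.05)&(z<.1)&(P[...,0]>.3)&(P[...,0]<.5)&(H<20)
    show("knob",st)
E
```

```text
top
grip 32 [0.5211 0.1974 0.0542] [0.508 0.192 0.048] [0.536 0.203 0.059]
yellow 75 [0.4654 0.193  0.0322] [0.449 0.155 0.024] [0.481 0.224 0.062]
peg 9 [0.4637 0.1974 0.0582] [0.46  0.193 0.055] [0.466 0.202 0.062]
label? 360 [0.4901 0.2609 0.0401] [0.465 0.223 0.036] [0.517 0.304 0.045]
knob 68 [ 0.488  -0.3147  0.0702] [ 0.476 -0.328  0.057] [ 0.5   -0.303  0.078]
side
grip 70 [0.5213 0.1941 0.0508] [0.507 0.186 0.042] [0.536 0.207 0.06 ]
yellow 46 [0.4668 0.1911 0.0332] [0.444 0.15  0.022] [0.487 0.232 0.06 ]
peg 7 [0.4654 0.1961 0.0574] [0.461 0.19  0.056] [0.47  0.201 0.06 ]
label? 246 [0.492  0.2614 0.0404] [0.465 0.22  0.036] [0.522 0.316 0.045]
knob 133 [ 0.4869 -0.3216  0.0695] [ 0.476 -0.33   0.052] [ 0.5   -0.305  0.079]
```

View pics/crop.png

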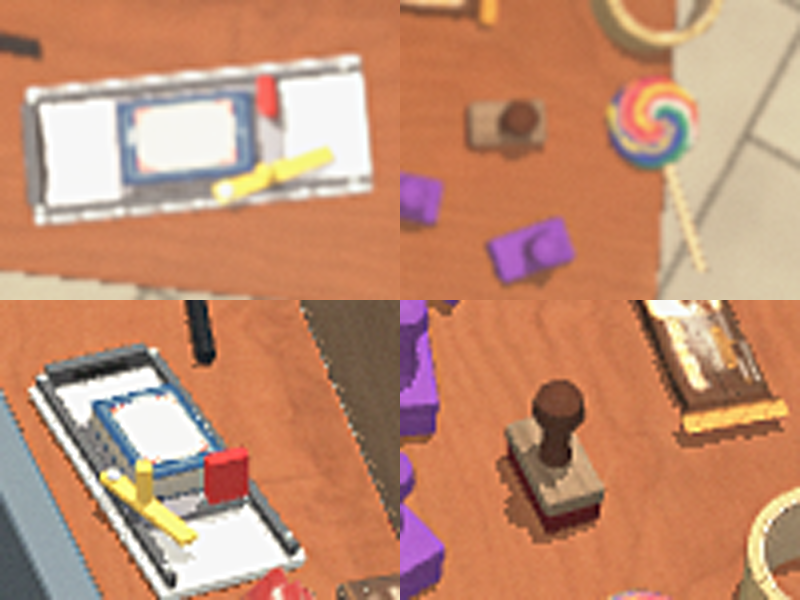

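The crop confirms the brown wooden stamp. The knob top appears at crop (518,118) top and (558,403) side. The red grip is at (267,97), the latch peg near (265,175) and the pivot near (221,190). Next I'll work out the wrist camera mount and the first move.

```bash
cat >> h.py <<'E'
def yaw():
    M=R.from_quat(manip.sense()["tool_rot"]).as_matrix();return np.degrees(np.arctan2(M[1,0],M[0,0]))
def to(p,yw=None):
    "tool-frame shift to p, and wz (deg) to reach yaw yw afterwards"
    s=manip.sense();M=R.from_quat(s["tool_rot"]).as_matrix()
    v=M.T@(np.array(p)-s["tcp_pos"]);print("tcp",s["tcp_pos"].round(4),"yaw",round(yaw(),2),"shift",v.round(4),"wz",None if yw is None else round(yaw()-yw,2));return v
E
python3 - <<'E'
from h import *
d=snap("wrist");print(np.array(d["mount"]).round(4).tolist(),d["f"],d["cx"],d["cy"],d["k1"])
to([.43,-.32,.244],5);to([.43,.17,.244],5)
# jig outline fit: aluminium/rails between top cloud heights
for n in("top","side"):
    m=dict(np.load(f"pics/{n}.npz"));P=cloud(m);z=P[...,2]
    k=(P[...,0]>.39)&(P[...,0]<.59)&(P[...,1]>.08)&(P[...,1]<.42)&(z>.0075)&(z<.07)
    q=P[k][:,:2].astype(np.float32);r=cv2.minAreaRect(q);print(n,r)
    k=(P[...,0]>.38)&(P[...,0]<.62)&(P[...,1]>-.1)&(P[...,1]<.06)&(z>.01)&(z<.14)
    print(cv2.minAreaRect(P[k][:,:2].astype(np.float32)))
    for lo in(.09,.115):
        kk=k&(z>lo);print(lo,P[kk].min(0).round(3),P[kk].max(0).round(3))
E
```

```text
[[-0.0005, 0.9544, 0.2987, 0.0761], [1.0, 0.0004, 0.0005, 0.0012], [0.0004, 0.2987, -0.9544, -0.1282], [0.0, 0.0, 0.0, 1.0]] 425.44933752337687 320.39358085491386 233.0517286404001 0.02425829008646493
tcp [ 0.2235 -0.5831  0.2445] yaw 20.96 shift [ 0.287  -0.1718  0.0009] wz 15.96
tcp [ 0.2235 -0.5831  0.2445] yaw 20.96 shift [ 0.4623 -0.6294  0.0017] wz 15.96
top ((0.5014986991882324, 0.27106285095214844), (0.16973286867141724, 0.2955419719219208), 0.6571755409240723)
((0.508176326751709, -0.008491277694702148), (0.13880480825901031, 0.21967202425003052), 87.92854309082031)
0.09 [ 0.412 -0.072  0.09 ] [0.62  0.048 0.14 ]
0.115 [ 0.488 -0.066  0.115] [0.616 0.048 0.14 ]
side ((0.5028790831565857, 0.2517150640487671), (0.14898091554641724, 0.32905057072639465), 3.0510714054107666)
((0.5263628959655762, -0.035404883325099945), (0.22359015047550201, 0.12313146144151688), 14.048890113830566)
0.09 [ 0.411 -0.076  0.09 ] [0.62  0.051 0.14 ]
0.115 [ 0.487 -0.07   0.115] [0.62  0.047 0.14 ]
```

>>> {"api": "drive_tool", "payload": {"plan": [[0.04,-0.02,0,0,0,0,1],[0.04,-0.02,0,0,0,0,1],[0.04,-0.02,0,0,0,0,1],[0.04,-0.02,0,0,0,0,1],[0.04,-0.02,0,0,0,0,1],[0.04,-0.02,0,0,0,0,1],[0.04,-0.02,0,0,0,8,1],[0.04,-0.02,0,0,0,8,1],[0,0,0,0,0,0,1],[0,0,0,0,0,0,1]]}}

```text
t: 1.15
tcp_pos: [0.4699, -0.3234, 0.2451]
tool_rot: [0.999, 0.045, -0.0, -0.0]
force: [-0.3, -1.0, 0.3]
finger_gap: 1.002
gripper_force: 0.0
```

```bash
python3 - <<'E'
from h import *
d=snap("wrist");save(d,"w1.png");np.savez("pics/w1.npz",**{k:d[k] for k in("image","z_map","fov_y","cx","cy","k1","E","f")})
print(manip.sense()["tcp_pos"],yaw())
to([.48,.20,.25],5)
E
```

```text
[ 0.46922418 -0.32422295  0.24504886] 5.085086306607495
tcp [ 0.4692 -0.3242  0.245 ] yaw 5.09 shift [ 0.0572 -0.5212 -0.005 ] wz 0.09
```

View pics/w1.png

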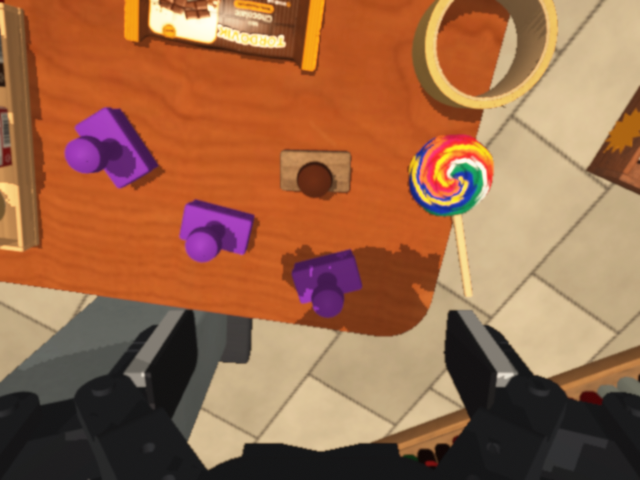

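The brown stamp is at (316,170) with its knob at (316,180), and its long side is horizontal in the image. Purple look-alikes are at (110,150), (215,230) and (328,280). Now I'll move to the jig, passing at x≈0.44 to stay clear of the dispenser.

>>> {"api": "drive_tool", "payload": {"plan": [[0,-0.05,0,0,0,0,1],[0,-0.05,0,0,0,0,1],[0,-0.05,0,0,0,0,1],[0,-0.05,0,0,0,0,-1],[0,-0.05,0,0,0,0,-1],[0,-0.05,0,0,0,0,-1],[0,-0.05,0,0,0,0,-1],[0,-0.05,0,0,0,0,-1],[0.02,-0.04,0,0,0,0,-1],[0.04,-0.03,0,0,0,0,-1]]}}

```text
t: 2.2
tcp_pos: [0.4857, 0.1499, 0.2453]
tool_rot: [0.999, 0.044, -0.002, 0.0]
force: [0.8, -0.8, -0.4]
finger_gap: -0.004
gripper_force: 0.0
```

>>> {"api": "drive_tool", "payload": {"plan": [[0,0,0,0,0,0,-1],[0,0,0,0,0,0,-1]]}}

```text
t: 2.4
tcp_pos: [0.4889, 0.1483, 0.2449]
tool_rot: [0.999, 0.043, -0.0, 0.0]
force: [-0.1, -1.5, -0.4]
finger_gap: 0.002
gripper_force: 0.0
```

```bash
python3 - <<'E'
from h import *
d=snap("wrist");save(d,"w2.png");np.savez("pics/w2.npz",**{k:d[k] for k in("image","z_map","fov_y","cx","cy","k1","E","f")})
print(manip.sense()["tcp_pos"],yaw(),manip.sense()["finger_gap"])
E
```

```text
[0.48801952 0.14779105 0.24483793] 4.918620694713502 -0.003211561254129741
```

View pics/w2.png

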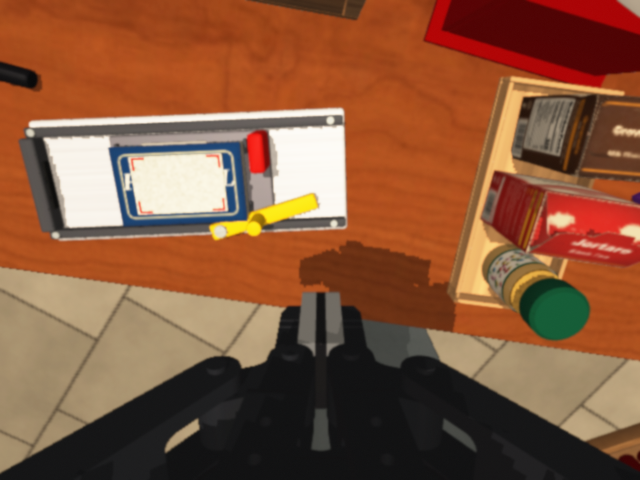

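The grip top is at (258,152), the peg top at (254,229), the pivot screw at (220,231) and the label centre at (180,184). The rail screws are at (331,120), (30,132), (55,235) and (334,223). Now I'll turn these into positions.

```bash
python3 - <<'E'
from h import *
d=dict(np.load("pics/w2.npz"))
sc=plane(d,[[331,120],[30,132],[55,235],[334,223]],.020);print("screws",sc.round(4).tolist(),depthpts(d,[[331,120],[30,132],[55,235],[334,223]])[:,2].round(4))
c=sc.mean(0);v=(sc[1]-sc[0])+(sc[2]-sc[3]);print("jig c",c.round(4),"yaw",np.degrees(np.arctan2(-v[0],v[1])))
P=cloud(d);z=P[...,2];hsv=cv2.cvtColor(d["image"],cv2.COLOR_RGB2HSV);H,S,V=[hsv[...,i] for i in range(3)]
J=(P[...,0]>.42)&(P[...,0]<.57)&(P[...,1]>.12)&(P[...,1]<.4)
def show(n,m):
    q=P[m];print(n,len(q),np.median(q,0).round(4),q.min(0).round(4),q.max(0).round(4),cv2.minAreaRect(q[:,:2].astype(np.float32)))
show("grip top",J&((H<8)|(H>172))&(S>140)&(z>.053))
y=J&(H>20)&(H<36)&(S>110)
show("peg top",y&(z>.0545));show("blade",y&(z>.0255)&(z<.031))
print("pivot",plane(d,[[220,231]],.0285),depthpts(d,[[220,231]]))
w=J&(z>.0375)&(z<.043)
lab=w&(S<60)&(V>150);show("label",lab);show("tin",w)
# stamp
e=dict(np.load("pics/w1.npz"));P=cloud(e);z=P[...,2]
G=(P[...,0]>.43)&(P[...,0]<.53)&(P[...,1]>-.38)&(P[...,1]<-.26)
show("block top",G&(z>.022)&(z<.03));show("knob",G&(z>.06));show("knobtop",G&(z>.073));show("all",G&(z>.015))
print("table z",np.median(z[60:110,180:280]))
E
```

```text
screws [[0.5502, 0.1439, 0.02], [0.5192, 0.383, 0.02], [0.4333, 0.3722, 0.02], [0.4649, 0.1333, 0.02]] [0.022  0.0213 0.0205 0.0196]
jig c [0.4919 0.2581 0.02  ] yaw 7.459566955487235
grip top 637 [0.5265 0.1973 0.0545] [0.4955 0.1538 0.053 ] [0.5653 0.2052 0.3731] ((0.5311612486839294, 0.18007290363311768), (0.05038711801171303, 0.0698394626379013), 88.20292663574219)
peg top 175 [0.4663 0.1973 0.0571] [0.4599 0.1538 0.0546] [0.5653 0.2033 0.3731] ((0.5131524205207825, 0.17714130878448486), (0.011021330021321774, 0.11420153826475143), 66.9276123046875)
blade 1276 [0.4725 0.1819 0.0281] [0.4441 0.1492 0.0255] [0.4903 0.2381 0.0309] ((0.46720772981643677, 0.1936894953250885), (0.013800986111164093, 0.09311535209417343), 22.737009048461914)
pivot [[0.45199609 0.22922702 0.0285    ]] [[0.45284441 0.22866212 0.03108077]]
label 6091 [0.4928 0.2601 0.0396] [0.457  0.2127 0.0375] [0.5266 0.314  0.0425] ((0.49399781227111816, 0.2631799876689911), (0.06056720390915871, 0.09635833650827408), 8.46145248413086)
tin 10185 [0.4925 0.259  0.0393] [0.4528 0.1909 0.0375] [0.5385 0.314  0.043 ] ((0.49
[... 228 characters left out ...]
641407013), (0.053024258464574814, 0.11122079193592072), 29.53812599182129)
knob 44216 [ 0.4809 -0.3123  0.2979] [ 0.4542 -0.38    0.0602] [ 0.5027 -0.26    0.3197] ((0.4802306890487671, -0.3195105791091919), (0.044865094125270844, 0.12148269265890121), 4.601530075073242)
knobtop 43510 [ 0.4807 -0.3116  0.2982] [ 0.4542 -0.38    0.073 ] [ 0.4984 -0.26    0.3197] ((0.4782136380672455, -0.31967291235923767), (0.04081796109676361, 0.12148269265890121), 4.601530075073242)
all 46410 [ 0.4811 -0.3123  0.2971] [ 0.4301 -0.38    0.0164] [ 0.5082 -0.26    0.3197] ((0.4783608615398407, -0.3142152428627014), (0.06411242485046387, 0.13044387102127075), 17.170339584350586)
table z -0.00029843002005836006
```

```bash
cat >> h.py <<'E'
JC=np.array([.4919,.2581]);JY=7.46;ja=np.radians(JY)
jx=np.array([np.cos(ja),np.sin(ja)]);jy=np.array([-np.sin(ja),np.cos(ja)])
def J(x,y,z): return np.r_[JC+x*jx+y*jy,z]
E
python3 - <<'E'
from h import *
print(J(.025,-.107,.245),manip.sense()["q"].round(2));to(J(.025,-.107,.245),JY)
E
```

```text
[0.53058063 0.15525153 0.245     ] [ 0.07  0.37  1.72 -0.    1.05  1.56]
tcp [0.488  0.1478 0.2448] yaw 4.92 shift [ 0.043  -0.0038 -0.0002] wz -2.54
```

>>> {"api": "drive_tool", "payload": {"plan": [[0.043,-0.004,0,0,0,-2.54,-1],[0,0,0.05,0,0,0,-1],[0,0,0.05,0,0,0,-1],[0,0,0.05,0,0,0,-1],[0,0,0.04,0,0,0,-1],[0,0,0.01,0,0,0,-1],[0,0,0,0,0,0,-1],[0,-0.02,0,0,0,0,-1],[0,-0.015,0,0,0,0,-1],[0,0,0,0,0,0,-1]]}}

```text
t: 3.45
tcp_pos: [0.5273, 0.193, 0.0476]
tool_rot: [0.998, 0.066, 0.002, -0.0]
force: [-0.9, -0.7, -0.1]
finger_gap: 0.002
gripper_force: 0.0
```

>>> {"api": "drive_tool", "payload": {"plan": [[0,-0.015,0,0,0,0,-1],[0,-0.015,0,0,0,0,-1],[0,-0.01,0,0,0,0,-1],[0,-0.005,0,0,0,0,-1],[0,0,0,0,0,0,-1]]}}

```text
t: 3.95
tcp_pos: [0.5211, 0.2354, 0.0459]
tool_rot: [0.998, 0.067, 0.001, 0.001]
force: [2.0, -7.6, 5.1]
finger_gap: -0.005
gripper_force: 3.9
```

```bash
python3 - <<'E'
from h import *
s=manip.sense();p=s["tcp_pos"][:2]-JC;print("jig xy",p@jx,p@jy,s["force"],yaw())
d=snap("top");P=cloud(d);z=P[...,2];hsv=cv2.cvtColor(d["image"],cv2.COLOR_RGB2HSV)
m=(hsv[...,1]<40)&(hsv[...,2]>200)&(z>.036)&(z<.045)&(P[...,1]>.1)&(P[...,0]>.42)&(P[...,0]<.56)
q=P[m];print(len(q),q.mean(0),q.min(0),q.max(0))
E
```

```text
jig xy 0.0259995530044311 -0.02632568816811448 [ 1.96848801 -7.615036    5.13809335] 7.6901721277362345<stdin>:5: RuntimeWarning: Mean of empty slice.
  ret = um.true_divide(
Traceback (most recent call last):
ValueError: zero-size array to reduction operation minimum which has no identity
```

>>> {"api": "drive_tool", "payload": {"plan": [[0,-0.005,0,0,0,0,-1],[0,0,0,0,0,0,-1]]}}

```text
t: 4.2
tcp_pos: [0.5211, 0.2358, 0.046]
tool_rot: [0.998, 0.068, -0.0, 0.005]
force: [4.6, -24.1, 7.1]
finger_gap: -0.001
gripper_force: 12.5
```

>>> {"api": "drive_tool", "payload": {"plan": [[0,-0.004,0,0,0,0,-1],[0,0,0,0,0,0,-1]]}}

```text
t: 4.4
tcp_pos: [0.5211, 0.2361, 0.046]
tool_rot: [0.998, 0.069, -0.001, 0.007]
force: [4.7, -38.0, 9.0]
finger_gap: -0.003
gripper_force: 19.3
```

The stop is firm at 38 N. I'll back off, lift and look.

>>> {"api": "drive_tool", "payload": {"plan": [[0,0.02,0,0,0,0,-1],[0,0.03,0,0,0,0,-1],[0,0,-0.04,0,0,0,-1],[0,0.02,-0.05,0,0,0,-1],[0,0.02,-0.05,0,0,0,-1],[0,0,-0.05,0,0,0,-1],[0,0,0,0,0,0,-1],[0,0,0,0,0,0,-1]]}}

```text
t: 5.2
tcp_pos: [0.5309, 0.1592, 0.2294]
tool_rot: [0.998, 0.066, 0.001, -0.0]
force: [0.1, 0.0, -0.8]
finger_gap: 0.004
gripper_force: 0.0
```

```bash
cat > look.py <<'E'
from h import *
import sys
d=snap("wrist");save(d,sys.argv[1]+".png");np.savez(f"pics/{sys.argv[1]}.npz",**{k:d[k] for k in("image","z_map","fov_y","cx","cy","k1","E","f")})
print(manip.sense()["tcp_pos"],yaw())
P=cloud(d);z=P[...,2];hsv=cv2.cvtColor(d["image"],cv2.COLOR_RGB2HSV);H,S,V=[hsv[...,i] for i in range(3)]
A=(P[...,0]>.40)&(P[...,0]<.57)&(P[...,1]>.10)&(P[...,1]<.42)&(z<.07)
def show(n,m):
    q=P[m]
    if len(q)<5: print(n,len(q));return
    j=np.c_[(q[:,:2]-JC)@jx,(q[:,:2]-JC)@jy];print(n,len(q),"med",np.median(q,0).round(4),"jig med",np.median(j,0).round(4),"lo",np.percentile(j,2,0).round(4),"hi",np.percentile(j,98,0).round(4),cv2.minAreaRect(j.astype(np.float32))[2])
show("grip top",A&((H<8)|(H>172))&(S>140)&(z>.053))
y=A&(H>20)&(H<36)&(S>110)
show("peg top",y&(z>.0545));show("blade",y&(z>.0255)&(z<.031))
w=A&(z>.0375)&(z<.043)
show("label",w&(S<60)&(V>150));show("tin",w)
E
python3 look.py w3
```

```text
[0.52975302 0.15914303 0.22775468] 7.536495872614709
grip top 535 med [0.5164 0.2526 0.0544] jig med [ 0.0236 -0.0086] lo [ 0.0098 -0.0137] hi [ 0.0371 -0.0033] 0.6065394282341003
peg top 177 med [0.4664 0.1972 0.0569] jig med [-0.0331 -0.057 ] lo [-0.039  -0.0622] hi [-0.0283 -0.0516] 2.2079319953918457
blade 1397 med [0.4711 0.1861 0.0281] jig med [-0.03   -0.0688] lo [-0.046  -0.1038] hi [-0.0169 -0.0175] 15.377779006958008
label 6077 med [0.486  0.3152 0.0397] jig med [0.0015 0.0574] lo [-0.0258  0.015 ] hi [0.0253 0.0996] 89.88713836669922
tin 10199 med [0.4859 0.3139 0.0394] jig med [0.0014 0.0561] lo [-0.0308  0.0066] hi [0.0306 0.1057] 88.7225570678711
```

View pics/w3.png

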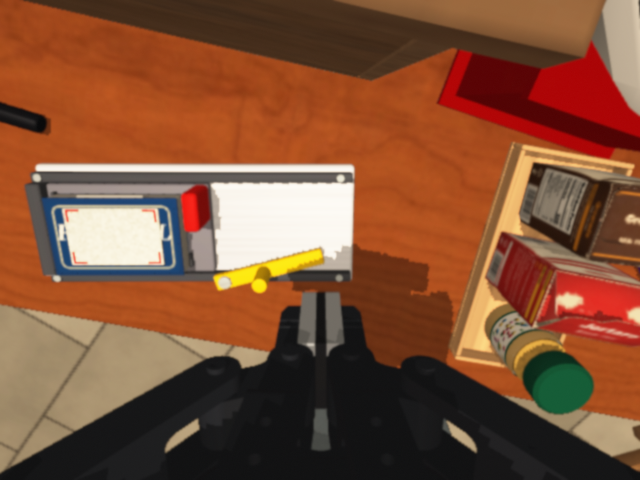

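The picture shows the carriage against the end stop: the tin runs up to column 50 and the grip is at (195,207). The grip's back is about 2 mm past the latch's locked line, which fits the drawing. Next is the latch swing: peg top at (260,286), pivot at (222,284).

```bash
python3 - <<'E'
from h import *
PV=np.array([-.0433,-.0236])
def T(phi,d,z):
    f=np.radians(phi);t=np.array([np.cos(f),np.sin(f)]);p=PV+.034*np.array([np.sin(f),-np.cos(f)])-d*t
    return J(*p,z),JY+phi
def rot(y): a=np.radians(y);c,s=np.cos(a),np.sin(a);return np.array([[c,s,0],[s,-c,0],[0,0,-1]])
s=manip.sense();p,y=s["tcp_pos"],yaw()
seq=[T(16,.032,.228),T(16,.032,.050)]+[T(f,d,.050) for f,d in zip(np.linspace(16,90,11),[.017]*10+[.014])]
for P,Y in seq:
    print((rot(y).T@(P-p)).round(4),round(y-Y,2),P.round(3));p,y=P,Y
print(s["q"].round(2))
E
```

```text
[-0.0893 -0.038  -0.0002] -15.92 [0.436 0.185 0.228]
[0.    0.    0.178] 0.0 [0.436 0.185 0.05 ]
[ 0.015 -0.     0.   ] 0.0 [0.45  0.191 0.05 ]
[0.0045 0.0019 0.    ] -7.4 [0.455 0.191 0.05 ]
[0.0045 0.0019 0.    ] -7.4 [0.46  0.192 0.05 ]
[0.0045 0.0019 0.    ] -7.4 [0.464 0.193 0.05 ]
[0.0045 0.0019 0.    ] -7.4 [0.469 0.195 0.05 ]
[0.0045 0.0019 0.    ] -7.4 [0.473 0.198 0.05 ]
[0.0045 0.0019 0.    ] -7.4 [0.477 0.201 0.05 ]
[0.0045 0.0019 0.    ] -7.4 [0.481 0.204 0.05 ]
[0.0045 0.0019 0.    ] -7.4 [0.484 0.208 0.05 ]
[0.0045 0.0019 0.    ] -7.4 [0.486 0.212 0.05 ]
[0.0075 0.0015 0.    ] -7.4 [0.488 0.22  0.05 ]
[0.09 0.45 1.63 0.   1.06 1.53]
```

>>> {"api": "drive_tool", "payload": {"plan": [[-0.045,-0.019,0,0,0,0,-1],[-0.0445,-0.019,0,0,0,-8,-1],[0,0,0,0,0,-8,-1],[0,0,0.045,0,0,0,-1],[0,0,0.045,0,0,0,-1],[0,0,0.045,0,0,0,-1],[0,0,0.043,0,0,0,-1],[0,0,0,0,0,0,-1],[0,0,0,0,0,0,-1]]}}

```text
t: 6.15
tcp_pos: [0.435, 0.1846, 0.0486]
tool_rot: [0.979, 0.204, -0.003, -0.0]
force: [-0.2, 0.9, 0.8]
finger_gap: -0.0
gripper_force: 0.0
```

```bash
python3 - <<'E'
from h import *
to([.436,.185,.050],23.46)
E
```

```text
tcp [0.435  0.1846 0.0486] yaw 23.53 shift [ 0.001   0.     -0.0014] wz 0.07
```

>>> {"api": "drive_tool", "payload": {"plan": [[0.016,0,-0.001,0,0,0,-1],[0.0045,0.002,0,0,0,-7.4,-1],[0.0045,0.002,0,0,0,-7.4,-1],[0.0045,0.002,0,0,0,-7.4,-1],[0.0045,0.002,0,0,0,-7.4,-1],[0.0045,0.002,0,0,0,-7.4,-1],[0.0045,0.002,0,0,0,-7.4,-1],[0.0045,0.002,0,0,0,-7.4,-1],[0.0045,0.002,0,0,0,-7.4,-1]]}}

```text
t: 7.05
tcp_pos: [0.4861, 0.2075, 0.0546]
tool_rot: [0.749, 0.663, 0.001, 0.001]
force: [-0.4, -1.1, -0.5]
finger_gap: 0.001
gripper_force: 0.7
```

>>> {"api": "drive_tool", "payload": {"plan": [[0.0045,0.002,0,0,0,-7.4,-1],[0.0075,0.0015,0,0,0,-7.4,-1],[0,0,0,0,0,0,-1],[0,0,0,0,0,0,-1]]}}

```text
t: 7.45
tcp_pos: [0.4908, 0.2182, 0.0548]
tool_rot: [0.659, 0.753, 0.001, 0.002]
force: [-0.1, -5.8, -1.2]
finger_gap: 0.002
gripper_force: 2.8
```

```bash
python3 - <<'E'
from h import *
to(J(-.0093,-.0376,.05),97.5);print(manip.sense()["force"])
E
```

```text
tcp [0.4908 0.2182 0.0548] yaw 97.63 shift [ 0.0019 -0.003   0.0047] wz 0.13
[-0.08025852 -5.82311818 -1.18120447]
```

>>> {"api": "drive_tool", "payload": {"plan": [[0.004,0,0,0,0,0,-1],[0,0,0,0,0,0,-1],[0,0,0,0,0,0,-1]]}}

```text
t: 7.75
tcp_pos: [0.4908, 0.2188, 0.0548]
tool_rot: [0.658, 0.753, -0.001, 0.004]
force: [2.6, -19.9, 0.2]
finger_gap: 0.0
gripper_force: 9.9
```

>>> {"api": "drive_tool", "payload": {"plan": [[-0.02,0,0,0,0,0,-1],[-0.03,0,0,0,0,0,-1],[0,0,-0.05,0,0,0,-1],[0,0,-0.05,0,0,0,-1],[0,0,-0.05,0,0,0,-1],[0,0,-0.04,0,0,0,-1],[0,0,0,0,0,0,1],[0,0,0,0,0,0,1]]}}

```text
t: 8.55
tcp_pos: [0.4961, 0.1736, 0.2453]
tool_rot: [0.659, 0.752, 0.003, 0.002]
force: [-0.4, -0.8, -0.5]
finger_gap: 0.327
gripper_force: 0.0
```

```bash
python3 look.py w4
```

```text
[0.49510798 0.17344868 0.24334858] 97.52818083292642
grip top 602 med [0.5155 0.2534 0.0543] jig med [ 0.0227 -0.0074] lo [ 0.0092 -0.0128] hi [ 0.0365 -0.0026] 89.96334075927734
peg top 213 med [0.4861 0.2336 0.0568] jig med [-0.0087 -0.0237] lo [-0.0143 -0.0287] hi [-0.0036 -0.0183] 0.24334639310836792
blade 1728 med [0.4988 0.2346 0.0279] jig med [ 0.0038 -0.0236] lo [-0.0497 -0.0305] hi [ 0.04   -0.0176] 0.016715064644813538
label 4209 med [0.4874 0.2966 0.0396] jig med [0.0001 0.0388] lo [-0.0261  0.0128] hi [0.0247 0.0563] 0.10798197984695435
tin 6695 med [0.4869 0.2907 0.0393] jig med [-0.0007  0.0328] lo [-0.031   0.0074] hi [0.0296 0.0562] 0.20485742390155792
```

View pics/w4.png

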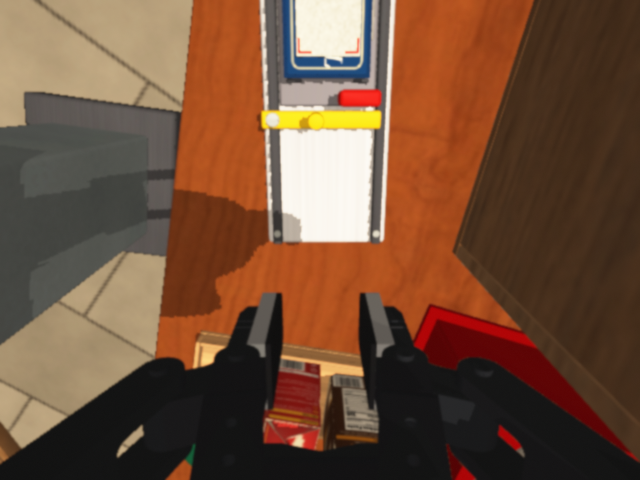

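The latch (yellow, row 120, from column 262 to 380) lies straight across behind the grip at (360,98). Now I'll measure the label and the stamp precisely.

```bash
python3 - <<'E'
from h import *
def jj(q): return np.c_[(q[:,:2]-JC)@jx,(q[:,:2]-JC)@jy]
for n in("w3","top","side"):
    if n=="w3": d=dict(np.load("pics/w3.npz"))
    else: d=snap(n)
    P=cloud(d);z=P[...,2];hsv=cv2.cvtColor(d["image"],cv2.COLOR_RGB2HSV);H,S,V=[hsv[...,i].astype(int) for i in range(3)]
    v,u=np.nonzero((z>.03)&(z<.05)&(P[...,0]>.42)&(P[...,0]<.56)&(P[...,1]>.24)&(P[...,1]<.39)&((H<10)|(H>170))&(S>70))
    q=jj(plane(d,np.c_[u,v],.040));k=(abs(q[:,0])<.03)&(q[:,1]>.01);q=q[k]
    print(n,len(q),q.min(0).round(4),q.max(0).round(4),cv2.minAreaRect(q.astype(np.float32)) if len(q)>4 else "")
    if n!="w3":
        m=(z>.036)&(z<.045)&(S<50)&(V>180)&(P[...,0]>.42)&(P[...,0]<.56)&(P[...,1]>.24)&(P[...,1]<.39)
        if m.sum()>5: print(" label white",jj(P[m]).mean(0),cv2.minAreaRect(jj(P[m]).astype(np.float32)))
    e=dict(np.load("pics/w1.npz")) if n=="w3" else d
    P=cloud(e);z=P[...,2]
    G=(P[...,0]>.44)&(P[...,0]<.53)&(P[...,1]>-.37)&(P[...,1]<-.27)&(z<.09)
    for nm,lo,hi in(("block",.020,.03),("knob",.046,.09),("knobtop",.071,.09)):
        k=G&(z>lo)&(z<hi);q=P[k];print(nm,len(q),q.mean(0).round(4),q.min(0).round(4),q.max(0).round(4),cv2.minAreaRect(q[:,:2].astype(np.float32)))
E
```

```text
w3 202 [-0.0226  0.0229] [0.0224 0.0915] ((-0.00010827183723449707, 0.05723739415407181), (0.04495337978005409, 0.0686744749546051), 0.12132126092910767)
block 1972 [ 0.4932 -0.3179  0.0259] [ 0.4718 -0.3477  0.0201] [ 0.5082 -0.2886  0.0287] ((0.49015170335769653, -0.3181439936161041), (0.033468447625637054, 0.057857804000377655), 3.8913192749023438)
knob 1034 [ 0.4913 -0.3182  0.0711] [ 0.4773 -0.3313  0.0585] [ 0.5027 -0.3051  0.0772] ((0.48995736241340637, -0.31829288601875305), (0.025276517495512962, 0.025843467563390732), 4.8527326583862305)
knobtop 634 [ 0.4899 -0.3181  0.0732] [ 0.4779 -0.3297  0.071 ] [ 0.5004 -0.307   0.0772] ((0.4893350303173065, -0.3184353709220886), (0.021876612678170204, 0.022458091378211975), 20.519683837890625)
top 2 [-0.021   0.0251] [0.0257 0.1249] 
 label white [-0.00565668  0.03998197] ((-0.006022886373102665, 0.037698905915021896), (0.04576795548200607, 0.03956327214837074), 84.60009002685547)
block 124 [ 0.4861 -0.3102  0.0255] [ 0.4724 -0.3461  0.0203] [ 0.5043 -0.2868  0.0299] ((0.4882543087005615, -0.3164011538028717), (0.031017525121569633, 
[... 614 characters left out ...]
.05747815] ((0.002915741875767708, 0.059036754071712494), (0.080672986805439, 0.0552547313272953), 87.38191223144531)
block 285 [ 0.4861 -0.3256  0.026 ] [ 0.4715 -0.3495  0.0202] [ 0.5063 -0.2901  0.0299] ((0.48875394463539124, -0.3190140128135681), (0.032749421894550323, 0.0591987743973732), 4.393118858337402)
knob 155 [ 0.4874 -0.3222  0.0682] [ 0.4758 -0.3328  0.0467] [ 0.5013 -0.3056  0.0772] ((0.48830780386924744, -0.3190383315086365), (0.02720404416322708, 0.024567879736423492), 76.06678771972656)
knobtop 65 [ 0.4883 -0.3201  0.0736] [ 0.4776 -0.3328  0.0711] [ 0.4999 -0.3064  0.0772] ((0.4885377287864685, -0.3202591836452484), (0.019519483670592308, 0.02105788327753544), 42.17578125)
```

The label centre is at jig (0, 0.057), world (0.4845, 0.3146), at height 0.040. The stamp is at (0.490, −0.318) with yaw 3.9° and knob top 0.076; its sizes agree with the text. Turning, then travelling to the stamp.

>>> {"api": "drive_tool", "payload": {"plan": [[0,-0.045,0,0,0,8.5,1],[0,0,0,0,0,8.5,1],[0,0,0,0,0,8.5,1],[0,0,0,0,0,8.5,1],[0,0,0,0,0,8.5,1],[0,0,0,0,0,8.5,1],[0,0,0,0,0,8.5,1],[0,0,0,0,0,8.5,1],[0,0,0,0,0,8.5,1],[0,0,0,0,0,8.5,1]]}}

```text
t: 9.7
tcp_pos: [0.4501, 0.1673, 0.2397]
tool_rot: [0.994, 0.106, -0.002, 0.0]
force: [-0.6, 0.1, -0.5]
finger_gap: 1.0
gripper_force: 0.0
```

>>> {"api": "drive_tool", "payload": {"plan": [[0,0,0,0,0,8.5,1],[0,0,0,0,0,0,1]]}}

```text
t: 9.9
tcp_pos: [0.4502, 0.1673, 0.2398]
tool_rot: [0.999, 0.035, -0.002, 0.0]
force: [-0.3, 0.6, -0.0]
finger_gap: 1.001
gripper_force: 0.0
```

```bash
python3 - <<'E'
from h import *
to([.49,-.318,.25],3.9)
E
```

```text
tcp [0.4502 0.1673 0.2398] yaw 4.02 shift [ 0.0056  0.4869 -0.0101] wz 0.12
```

>>> {"api": "drive_tool", "payload": {"plan": [[0,0.048,-0.002,0,0,0,1],[0,0.049,0,0,0,0,1],[0,0.049,0,0,0,0,1],[0,0.049,0,0,0,0,1],[0,0.049,0,0,0,0,1],[0,0.049,0,0,0,0,1],[0,0.049,0,0,0,0,1],[0.002,0.049,0,0,0,0,1],[0.002,0.049,0,0,0,0,1],[0.002,0.047,0,0,0,0,1]]}}

```text
t: 10.9
tcp_pos: [0.4906, -0.3198, 0.2421]
tool_rot: [0.999, 0.036, -0.001, -0.001]
force: [0.6, 1.1, 0.1]
finger_gap: 1.003
gripper_force: 0.0
```

>>> {"api": "drive_tool", "payload": {"plan": [[0,0,0.03,0,0,0,1],[0,0,0,0,0,0,1],[0,0,0,0,0,0,1]]}}

```text
t: 11.2
tcp_pos: [0.4901, -0.3166, 0.2118]
tool_rot: [0.999, 0.036, -0.002, -0.002]
force: [-0.0, 0.1, -0.5]
finger_gap: 1.0
gripper_force: 0.0
```

```bash
python3 - <<'E'
from h import *
to([.49,-.318,.055],3.9)
e=snap("wrist");P=cloud(e);z=P[...,2]
G=(P[...,0]>.44)&(P[...,0]<.53)&(P[...,1]>-.37)&(P[...,1]<-.27)&(z<.09)
for nm,lo,hi in(("block",.020,.03),("knob",.046,.09),("knobtop",.071,.09)):
        k=G&(z>lo)&(z<hi);q=P[k];print(nm,len(q),q.mean(0).round(4),q.max(0).round(4),cv2.minAreaRect(q[:,:2].astype(np.float32)))
E
```

```text
tcp [ 0.4901 -0.3166  0.2118] yaw 4.12 shift [0.0003 0.002  0.1568] wz 0.22
block 2295 [ 0.4934 -0.3177  0.0259] [ 0.5075 -0.2887  0.0299] ((0.48981401324272156, -0.31810611486434937), (0.03265345096588135, 0.05798547714948654), 3.7815330028533936)
knob 1248 [ 0.492  -0.318   0.0708] [ 0.5031 -0.3051  0.0771] ((0.49043723940849304, -0.3182046413421631), (0.025437230244278908, 0.02495899796485901), 47.398075103759766)
knobtop 730 [ 0.4902 -0.318   0.0732] [ 0.5013 -0.3065  0.0771] ((0.48988252878189087, -0.31767547130584717), (0.022250687703490257, 0.02198234759271145), 51.07993698120117)
```

>>> {"api": "drive_tool", "payload": {"plan": [[0,0.0015,0.04,0,0,0,1],[0,0,0.04,0,0,0,1],[0,0,0.04,0,0,0,1],[0,0,0.03,0,0,0,1],[0,0,0.006,0,0,0,1],[0,0,0,0,0,0,1],[0,0,0,0,0,0,-1],[0,0,0,0,0,0,-1],[0,0,0,0,0,0,-1],[0,0,0,0,0,0,-1]], "newtons": 40}}

```text
t: 12.25
tcp_pos: [0.4918, -0.3198, 0.0583]
tool_rot: [0.999, 0.035, 0.001, 0.001]
force: [1.1, -0.7, 0.1]
finger_gap: 0.331
gripper_force: 0.3
```

>>> {"api": "drive_tool", "payload": {"plan": [[0,0,0,0,0,0,-1],[0,0,0,0,0,0,-1],[0,0,0,0,0,0,-1]]}}

```text
t: 12.55
tcp_pos: [0.4917, -0.3194, 0.0583]
tool_rot: [0.999, 0.035, 0.001, 0.0]
force: [-1.4, 2.2, 5.2]
finger_gap: 0.27
gripper_force: 38.8
```

Held, but slightly above the knob's equator. I'll regrasp 4 mm lower.

>>> {"api": "drive_tool", "payload": {"plan": [[0,0,0,0,0,0,0],[0,0,0,0,0,0,0],[-0.001,0,0.005,0,0,0,0],[0,0,0,0,0,0,0],[0,0,0,0,0,0,-1],[0,0,0,0,0,0,-1],[0,0,0,0,0,0,-1],[0,0,0,0,0,0,-1]]}}

```text
t: 13.35
tcp_pos: [0.4903, -0.3196, 0.0521]
tool_rot: [0.999, 0.035, 0.0, 0.0]
force: [-0.3, 0.1, -0.5]
finger_gap: 0.28
gripper_force: 39.1
```

>>> {"api": "drive_tool", "payload": {"plan": [[0,0,-0.02,0,0,0,-1],[0,0,-0.03,0,0,0,-1],[0,0,-0.04,0,0,0,-1],[0,0,-0.04,0,0,0,-1],[0,0,-0.04,0,0,0,-1],[0,0,0,0,0,0,-1],[0,0,0,0,0,0,-1]]}}

```text
t: 14.05
tcp_pos: [0.4905, -0.3197, 0.2232]
tool_rot: [0.999, 0.035, 0.001, 0.001]
force: [-0.1, 0.6, -0.7]
finger_gap: 0.27
gripper_force: 39.3
```

```bash
python3 - <<'E'
from h import *
to(J(0,.057,.2),JY)
d=snap("wrist");save(d,"w5.png");np.savez("pics/w5.npz",**{k:d[k] for k in("image","z_map","fov_y","cx","cy","k1","E","f")})
E
```

```text
tcp [ 0.4905 -0.3197  0.2232] yaw 4.02 shift [ 0.0384 -0.6332  0.0221] wz -3.44
```

View pics/w5.png

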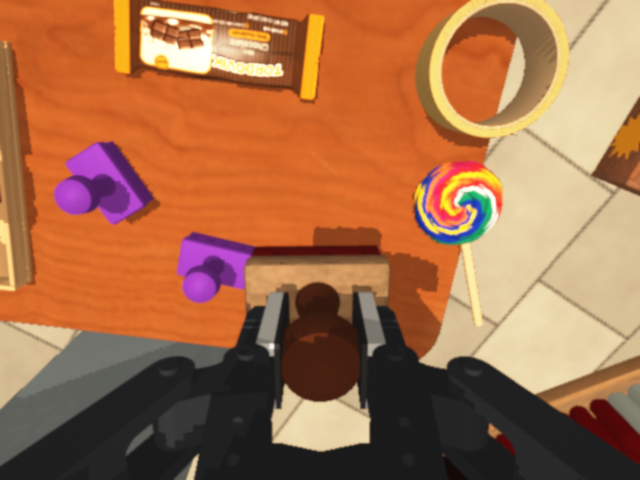

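The stamp is held by the knob at (318,350). Its block front edge is level at row 258, centred on column 318. I'll measure its pose in the tool frame, and locate the tray.

```bash
python3 - <<'E'
from h import *
d=dict(np.load("pics/w5.npz"));s=manip.sense();M=R.from_quat(s["tool_rot"]).as_matrix()
P=cloud(d);Q=(P-s["tcp_pos"])@M
k=(Q[...,2]>.015)&(Q[...,2]<.06)&(abs(Q[...,0])<.05)&(abs(Q[...,1])<.05)
k[:250]=0 if False else k[:250]
q=Q[k];top=q[(q[:,2]<.034)&(q[:,2]>.018)&(q[:,0]>.002)]
print(len(q),len(top),np.median(top,0),top.min(0),top.max(0))
f=top[abs(top[:,2]-np.median(top[:,2]))<.003]
print(len(f),f.min(0),f.max(0));A=np.c_[f[:,:2],np.ones(len(f))];print("plane slope",np.linalg.lstsq(A,f[:,2],rcond=None)[0])
# front edge per column
b=np.round(f[:,1]/.004);e=np.array([[f[b==i,1].mean(),f[b==i,0].max()] for i in np.unique(b) if (b==i).sum()>15]);print("edge fit",np.polyfit(e[:,0],e[:,1],1),e[:,0].min(),e[:,0].max())
m=dict(np.load("pics/w2.npz"));P=cloud(m);z=P[...,2]
k=(z>.014)&(z<.026)&(P[...,0]>.35)&(P[...,0]<.62)&(P[...,1]<.09)&(P[...,1]>-.12);k[300:,:440]=0
print("tray",P[k].min(0),P[k].max(0),cv2.minAreaRect(P[k][:,:2].astype(np.float32)))
E
```

```text
7947 5729 [0.01189162 0.00027078 0.02374898] [ 0.00201806 -0.02828732  0.01803601] [0.01764168 0.02956328 0.03396167]
4829 [ 0.00201806 -0.02828732  0.02075741] [0.01764168 0.02949314 0.02674488]
plane slope [0.10007747 0.02751652 0.02261552]
edge fit [-0.00133765  0.01729685] -0.02697992939871023 0.02748789471811286
tray [ 0.3981829  -0.08086949  0.01400045] [0.61993706 0.04570614 0.02599586] ((0.5135940313339233, -0.028739571571350098), (0.22934028506278992, 0.12165653705596924), 7.062901973724365)
```

```bash
python3 - <<'E'
from h import *
d=dict(np.load("pics/w5.npz"));s=manip.sense();M=R.from_quat(s["tool_rot"]).as_matrix();print(M.round(4).tolist())
P=cloud(d);Q=(P-s["tcp_pos"])@M;q=Q[(Q[...,2]>.015)&(Q[...,2]<.034)&(abs(Q[...,0])<.03)&(abs(Q[...,1])<.032)]
for x in np.arange(-.002,.018,.003):
    k=(q[:,0]>x)&(q[:,0]<x+.003)&(abs(q[:,1])>.016)
    if k.sum()>10: print(round(x,3),k.sum(),np.median(q[k&(q[:,1]<0),2]).round(4),np.median(q[k&(q[:,1]>0),2]).round(4))
# side view: stamp top/block planes
d=snap("side");P=cloud(d);c=s["tcp_pos"];Q=(P-c)@M
k=(abs(Q[...,0])<.035)&(abs(Q[...,1])<.035)&(Q[...,2]>.015)&(Q[...,2]<.06);q=Q[k];print("side",len(q),q.min(0),q.max(0))
v,u=np.nonzero(k);
if len(u): print(u.min(),u.max(),v.min(),v.max())
E
```

```text
[[0.9976, 0.0699, -0.0008], [0.0699, -0.9976, 0.0007], [-0.0008, -0.0008, -1.0]]
-0.002 172 0.0231 0.0246
0.001 270 0.0229 0.0245
0.004 407 0.0228 0.0243
0.007 447 0.0229 0.0242
0.01 454 0.0228 0.0241
0.013 520 0.0232 0.0245
0.016 520 0.0264 0.0278
side 465 [-0.01829515 -0.03074436  0.01624325] [0.01642041 0.03108654 0.05276637]
340 367 296 325
```

Upright: slope is about 0 in x and 0.03 rad in y, and the centre offset is under 1 mm. Crossing the tray with 45 mm of clearance over the goods.

>>> {"api": "drive_tool", "payload": {"plan": [[-0.01,-0.02,0,0,0,0,-1],[-0.01,-0.035,0,0,0,0,-1],[0,-0.04,0,0,0,0,-1],[0,-0.04,0,0,0,0,-1],[0,-0.04,0,0,0,0,-1],[0,-0.04,0,0,0,0,-1],[0,-0.035,0,0,0,0,-1],[0,-0.03,0,0,0,0,-1],[0,-0.03,0,0,0,0,-1],[0,-0.03,0,0,0,0,-1]]}}

```text
t: 15.15
tcp_pos: [0.4452, 0.0197, 0.2206]
tool_rot: [0.999, 0.035, -0.002, -0.0]
force: [0.2, 0.6, -0.7]
finger_gap: 0.27
gripper_force: 39.3
```

>>> {"api": "drive_tool", "payload": {"plan": [[0,-0.04,0,0,0,0,-1],[0,-0.04,0,0,0,0,-1],[0,-0.04,0,0,0,0,-1],[0,-0.04,0,0,0,0,-1],[0,-0.04,0,0,0,-1.5,-1],[0,-0.03,0,0,0,-2,-1],[0,-0.02,0,0,0,0,-1],[0,0,0,0,0,0,-1],[0,0,0,0,0,0,-1]]}}

```text
t: 16.05
tcp_pos: [0.4261, 0.2671, 0.2207]
tool_rot: [0.998, 0.066, -0.002, 0.001]
force: [0.6, -1.1, -0.4]
finger_gap: 0.273
gripper_force: 39.4
```

```bash
python3 - <<'E'
from h import *
to([.4836,.3151,.102],JY+.1)
E
```

```text
tcp [0.4261 0.2671 0.2207] yaw 7.58 shift [ 0.0637 -0.0401  0.1184] wz 0.02
```

>>> {"api": "drive_tool", "payload": {"plan": [[0.03,-0.02,0,0,0,0,-1],[0.03,-0.02,0,0,0,0,-1],[0.004,0,0.03,0,0,0,-1],[0,0,0.03,0,0,0,-1],[0,0,0.02,0,0,0,-1],[0,0,0.01,0,0,0,-1],[0,0,0,0,0,0,-1],[0,0,0,0,0,0,-1]]}}

```text
t: 16.85
tcp_pos: [0.486, 0.315, 0.1326]
tool_rot: [0.998, 0.065, 0.0, -0.0]
force: [0.5, 0.1, -0.5]
finger_gap: 0.27
gripper_force: 39.5
```

```bash
cat > chk.py <<'E'
from h import *
to([.4836,.3151,.102],JY+.1)
d=snap("wrist");s=manip.sense();M=R.from_quat(s["tool_rot"]).as_matrix();print("vertical",M[:,2].round(3))
Q=(cloud(d)-s["tcp_pos"])@M;q=Q[(Q[...,2]>.015)&(Q[...,2]<.034)&(abs(Q[...,0])<.03)&(abs(Q[...,1])<.035)]
for x in(.001,.007,.013):
    k=(q[:,0]>x)&(q[:,0]<x+.004)&(abs(q[:,1])>.016);print(x,np.median(q[k&(q[:,1]<0),2]).round(4),np.median(q[k&(q[:,1]>0),2]).round(4))
f=q[q[:,2]<.028];print("y range",np.percentile(f[:,1],[.5,99.5]),"front",np.percentile(f[:,0],99.8))
save(d,"w6.png")
for n in("side","top"):
    d=snap(n);P=cloud(d);c=s["tcp_pos"]
    Q=(P-c)@M;k=(abs(Q[...,0])<.025)&(abs(Q[...,1])<.036)&(Q[...,2]>.01)&(Q[...,2]<.057);q=Q[k];print(n,len(q),*([q.min(0).round(4),q.max(0).round(4)] if len(q) else []))
    if n=="side": v,u=np.nonzero(k);print((u.min(),u.max(),v.min(),v.max()) if len(u) else "");x=max(0,(int(u.mean()) if len(u) else 290)-50);y=max(0,(int(v.mean()) if len(u) else 210)-40);cv2.imwrite("pics/s6.png",cv2.resize(d["image"][y:y+80,x:x+100,::-1],(800,640),interpolation=2)[:600])
E
python3 chk.py
```

```text
tcp [0.486  0.315  0.1326] yaw 7.46 shift [-0.0023 -0.0004  0.0306] wz -0.1
vertical [ 0.002  0.001 -1.   ]
0.001 0.0248 0.0264
0.007 0.0247 0.0263
0.013 0.0266 0.0279
y range [-0.02838674  0.02801328] front 0.01603108263781432
side 227 [-0.0187 -0.0294  0.0104] [0.0175 0.0352 0.0536]
(np.int64(263), np.int64(280), np.int64(165), np.int64(184))
top 45 [-0.0168 -0.0026  0.0211] [-0.0025  0.0289  0.0471]
```

>>> {"api": "drive_tool", "payload": {"plan": [[-0.001,0,0.015,0,0,0,-1],[-0.001,0,0.008,0,0,0,-1],[0,0,0.006,0,0,0,-1],[0,0,0,0,0,0,-1],[0,0,0,0,0,0,-1],[0,0,0,0,0,0,-1]]}}

```text
t: 17.6
tcp_pos: [0.4837, 0.3154, 0.1036]
tool_rot: [0.998, 0.066, 0.0, -0.0]
force: [-0.5, -0.3, -1.0]
finger_gap: 0.271
gripper_force: 39.5
```

```bash
python3 chk.py; python3 -c "
from h import *
print({k:manip.sense()[k] for k in('force','gripper_force','qd','t')})"
```

```text
tcp [0.4837 0.3154 0.1036] yaw 7.51 shift [-0.0002  0.0003  0.0016] wz -0.05
vertical [ 0.001  0.    -1.   ]
0.001 0.0244 0.0259
0.007 0.0243 0.0257
0.013 0.026 0.0274
y range [-0.02864998  0.02794547] front 0.016556595760084687
side 219 [-0.0193 -0.0321  0.0104] [0.0179 0.033  0.0531]
(np.int64(263), np.int64(280), np.int64(174), np.int64(193))
top 41 [-0.0166 -0.0016  0.0222] [-0.0043  0.0289  0.0462]
{'force': array([ 0.31683218,  0.32370393, -0.33809304]), 'gripper_force': 39.453337272279896, 'qd': array([ 0.00157351,  0.00126827,  0.00109891,  0.00152644, -0.00257563,
        0.00142675]), 't': 17.75}
```

View pics/s6.png

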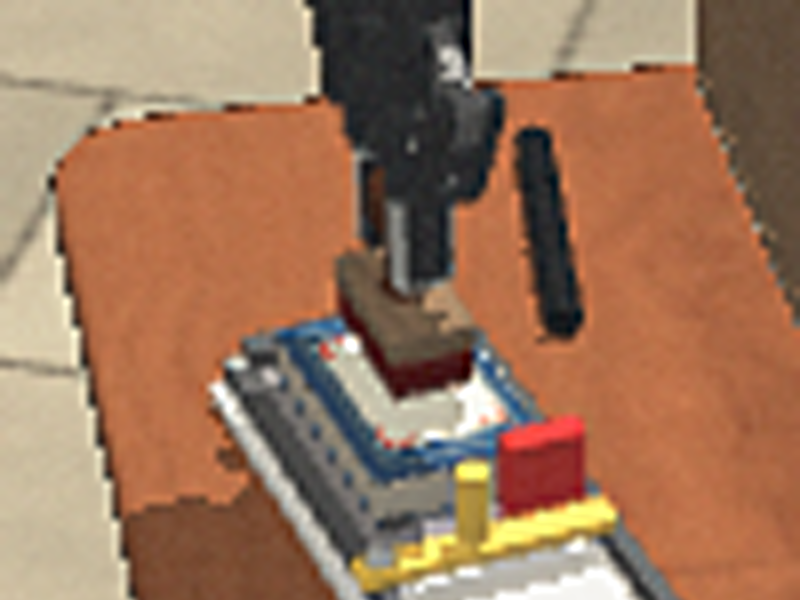

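View pics/w6.png

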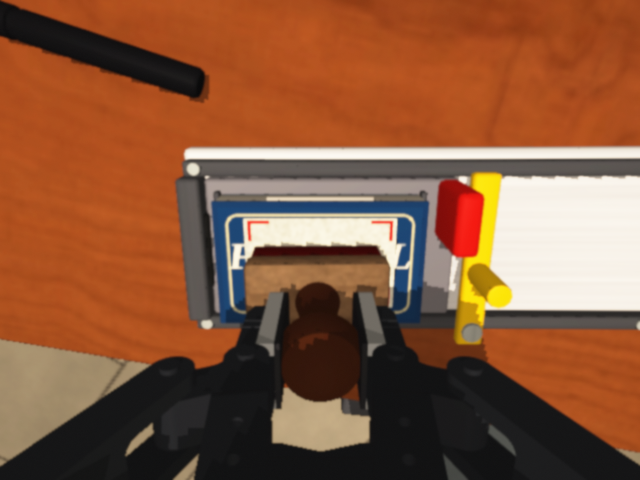

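The side view shows the stamp hovering clear of the label with the latch across. In the wrist view the label's corner marks (249,222) and (391,222) are centred on the block (columns 246–390). One last numeric check of the label centre before hand-in.

```bash
python3 - <<'E'
from h import *
s=manip.sense();M=R.from_quat(s["tool_rot"]).as_matrix();d=snap("wrist")
q=(plane(d,[[249,222],[391,222]],.040)-s["tcp_pos"])@M
print(q.round(4)); x=q[:,0].mean()-.0225;y=q[:,1].mean();print("label centre in tool",x,y)
if abs(x-.0005)<.004 and abs(y)<.004: print(manip.sign_off())
E
```

```text
[[ 0.0218 -0.0323  0.0636]
 [ 0.0217  0.0342  0.0635]]
label centre in tool -0.0007491440177129841 0.0009722701808088825
the job is handed in; nothing more can be done
None
```

The job is handed in, and `sign_off` gave no verdict: the carriage is home, the latch is locked, and the stamp is held still and upright, within about 2 mm of the label's centre and roughly 1 cm above it.

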